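Dry run of an engraving pantograph

ROBOT

A 6-joint arm with a two-finger parallel gripper is mounted at the origin on the work surface; the furniture and walls round the work are solid. World frame = base frame: x ahead of the robot, y to its left, z up, the work surface at z = 0. Lengths are in m, angles in rad, forces in N, time in s.
With the tool pointing down it reaches from about 0.325 to 0.85 m from the base axis. Payload 4.4 kg.
Tool frame: the origin (TCP) lies between the finger pads; the fingertips stand ahead of it and the grasp point (between the pads) lies 8 mm behind it (arm.tip_reach is the y of the fingertips in the tool frame, in m); y points along the fingers, x is the direction in which the jaws open and shut, and the axes are right-handed (so a half turn about y gives the same grasp; the last joint's range is limited). The gripper opens to 94 mm and grips with 3 to 60 N. Pads are 16 mm wide; open, the fingers measure 119 mm over their backs; the gripper's body (75 mm by 177 mm) begins 78 mm behind the grasp point.
Start: joints at [1.111, 0.207, 1.542, -0, 1.393, -0.15], TCP at [0.175, 0.548, 0.216] pointing down, gripper open.
Joint ranges: [-2.73, 2.73], [-0.86, 2.22], [0.23, 2.46], [-1.11, 4.25], [0.08, 2.63], [-2.82, 2.82]. Speed limits (rad/s): [2.79, 2.79, 3.14, 3.14, 3.14, 3.14].

INTERFACE

Orientations are given as [roll, pitch, yaw] about the fixed x, y, z axes, in that order (R = Rz(yaw) Ry(pitch) Rx(roll)).
In Python, from station import arm gives the robot as it stands.
- The arm moves only by the tool move_arm, never from a script. Its argument "deltas" is a list of rows, each an object with "fingers": the closure, from 0 (fully open) to 1 (shut); "dp": the shift along the tool's x, y, z each as a share of 0.15 m, from -1 to 1, a list of three; "twist": the turn, a rotation vector about the tool's x, y, z each as a share of 0.5 rad, from -1 to 1, a list of three. In form: [{"fingers": fingers, "dp": [x, y, z], "twist": [wx, wy, wz]}, ...]. A call has 1 to 12 rows; each row is the pose to reach, as a shift and turn from the pose commanded when the call began, along the tool's axes at that moment; what a row does not reach only later rows make up. A row lasts 1/12 s, in which the tool goes at most 41.7 mm and 7.16 degrees, less where a joint would pass 70% of its speed; a pose out of reach is approached as far as the arm can. A call with a number of a shift or a turn outside -1 to 1 is refused whole. A call with a gripper value outside its range is refused whole. The fingers move at their own pace and stop on an object; the grip force is fixed at half the most. Time passes only in rows, so rows that repeat a pose let the fingers close. It gives the time, the measured TCP pose, the force and the opening at its end, in the units of the state.
- arm.sense(): the state, without advancing time (a new reading comes with each control period).
- arm.snapshot(name): name is "scene" or "top" or "wrist"; returns the picture (400x640x3 uint8, red, green, blue); there is no depth.
- arm.camera_params(name): a dict with "fov_y" (degrees; the focal length in pixels is half the picture's height over the tangent of half this angle, whatever the lens; pixels are square), "cx", "cy" (the principal point, pixels), "view" (4x4, takes a point from world to camera coordinates). Camera axes: x right, y down, z forward; pixel columns grow to the right and rows downward; lengths in m; the calibration is good to about 2 mm. A picture is of the moment at which its call begins: read the wrist's pose just before it. camera_params takes no time and is no camera call; for the wrist camera it gives the pose at the moment of the call.
- arm.finish_job(): hands the job in, once; it reports no verdict.
The state is a dict: "time_s": time; "qpos": joint angles; "joint_vel": joint speeds; "effort": joint torques, N m; "eef_pos": TCP position; "eef_rot": TCP orientation; "ft_force": force on the tool from outside, world axes, zero at the start; "moment": the same for the moment, N m; "grip_width": finger opening in m.
Only numpy, scipy, OpenCV 4.12 (cv2) and the standard library are available. Lean on these libraries where they do the work, as an engineer would, in place of code of your own. Each camera call takes 0.05 s, during which the arm holds its last target.

TASK

Make a dry run on the bench engraving pantograph before the tag is marked: with closed fingertips gently push the red stylus knob from the side, so that the stylus follows the arch-shaped groove in the brass template from the end where it stands, round both bends, all the way to the other end, and then take the hand away. Do not close the fingers round the knob, do not let the stylus come up out of the groove, and leave the loupe, the brass blank and the marker where they are.

Things in the scene. Friction and masses are not known exactly. Their poses are not given: they have to be found in the camera images.
- pantograph: The machine, fixed to the bench: green table 360 x 200 mm on a grey stand, its top 144 mm above the bench. Origin on the bench under the template's centre; x points from the template to the pivot column, away from the robot, y left, z up. Flat aluminium links (183 mm above the bench or lower) run from the column by an elbow on the right to the stylus and carry a grey spindle (top at 225 mm).
- knob_centre (a point): Centre of the red stylus knob: an upright round knob 22 mm in diameter and 50 mm tall, from 189 to 239 mm above the bench (this point is 214 mm above it). It stands on the stylus and spins freely about its own axis. About 1 to 3 N of sideways push moves it along the groove; it stays where it is left.
- knob_top (a point): Centre of the knob's top face, on the same axis, 239 mm above the bench.
- stylus_tip (a point): Centre of the lower end of the stylus, a steel pin 7 mm in diameter, straight below the knob; it stands in the groove.
- stylus (a joint): How far the stylus and knob are raised against a light spring, m: 0 = down in the groove, 0.018 = top of its travel. The groove is 5 mm deep.
- groove_start (a point): End of the groove's right leg, where the stylus starts; on the groove's centre line at the face of the brass template (115 x 140 mm), 152 mm above the bench. The groove, 11 mm wide, 5 mm deep, is an arch open towards the robot: right leg 35 mm straight along the machine's +x, bend of 20 mm radius, top 40 mm straight along its +y, equal bend, left leg 35 mm straight along its -x.
- groove_bend1 (a point): Middle of the first bend, on the groove's centre line, at the template's face.
- groove_mid (a point): Middle of the arch's straight top, on the groove's centre line.
- groove_bend2 (a point): Middle of the second bend, on the groove's centre line.
- groove_end (a point): Far end of the trace: end of the groove's left leg, on the centre line; the groove stops 5.5 mm beyond it, so the 7 mm pin can go at most 2 mm past this point.
- loupe: Black eye loupe, 37 mm in diameter, 32 mm tall, standing loose on the green table, left of the pivot column; origin at the centre of its underside.
- blank: Loose turned brass blank, 28 mm in diameter, 40 mm tall, standing on the green table just behind the template's left corner; origin at the centre of its underside.
- marker: Loose white and blue marker pen, 135 mm long, 16 mm thick, lying on the bench to the left of the machine, roughly along the machine's x; origin under its middle.
There are look-alikes about, which are no part of the job. What is shaped like the marker but brown or green is not meant.

How it is judged:
On the way, in this order (a step that is already met when the one before it is completed fails the run):
1. the stylus has been pushed round the first bend (horizontal distance between stylus_tip and groove_bend1 below 0.008 m).
2. the stylus has passed the top of the arch (horizontal distance between stylus_tip and groove_mid below 0.008 m).
3. the stylus has been pushed round the second bend (horizontal distance between stylus_tip and groove_bend2 below 0.008 m).
4. the stylus has reached the other end of the groove (horizontal distance between stylus_tip and groove_end below 0.008 m), for 0.2 s.
At the end, for the whole second after the job is handed in: The stylus stands down in the groove (raised less than 2 mm), its tip within 8 mm of the groove's far end, the hand clear of it, and the loose things at rest where they were (horizontal distance between stylus_tip and groove_end below 0.008 m and value of joint stylus below 0.002 m and linear speed of each of loupe, blank, marker below 0.02 m/s); the robot touches nothing.
It fails at once if the stylus came up out of the groove (raised more than 4 mm) (value of joint stylus above 0.004 m).
It fails at once if the knob was pushed hard (over 20 N), not gently (contact force between the fingers and stylus above 20 N).
It fails at once if the fingers were closed round the knob (horizontal distance between the grasp point and knob_top below 0.011 m and z of the grasp point in the frame of knob_top below 0.013 m and contact force between the fingers and stylus above 0.5 N).
It fails at once if the loupe, the brass blank or the marker was disturbed (moved more than 15 mm) (distance of any of loupe, blank, marker from where it was at the start of the episode above 0.015 m).
It also fails if it takes over 51 s, if anything falls off the work surface, if the arm or the gripper's body presses on something with over 40 N, if the wrist force passes 120 N, or if a joint passes its speed limit or range.

## Working session

There is one attempt and no reset: what is moved stays moved. The work goes in short steps, Python scripts to look and compute and a tool call to move; the robot and the scene stay as the last step left them, time stands still between calls to the robot, and variables do not carry over. Pictures are saved under pics/ and viewed, and the job is handed in when it is done.

Besides the shell and the picture viewer there is one more tool, called after "Emit:" in YAML: its name, and indented under it one key for each argument. move_arm: Moves the arm, as the interface text tells. Shift numbers are shares of 0.15 m and turn numbers shares of 0.5 rad, none past 1 either way. Its arguments: {"type":"object","properties":{"deltas":{"type":"array","items":{"type":"object","properties":{"fingers":{"type":"number"},"dp":{"type":"array","items":{"type":"number"}},"twist":{"type":"array","items":{"type":"number"}}}}}},"required":["deltas"]}

```bash
ls; mkdir -p pics
python3 - <<'E'
from station import arm
import cv2
s=arm.sense();print({k:s[k] for k in s})
print(arm.tip_reach)
for n in("scene","top"):
    cv2.imwrite(f"pics/{n}0.png",arm.snapshot(n)[:,:,::-1]);p=arm.camera_params(n);print(n,p)
E
```

```text
pics
{'time_s': 0.0, 'qpos': array([ 1.11048638e+00,  2.07416743e-01,  1.54292283e+00,  4.67046104e-06,
        1.39347912e+00, -1.50484955e-01]), 'joint_vel': array([-5.77796413e-04,  9.43771816e-04,  8.70875934e-05,  1.09527103e-03,
       -4.41773625e-04,  2.18088337e-04]), 'effort': array([ 7.34259629e-04, -3.70872402e+01, -2.81424451e+01,  7.00805685e-02,
        3.58471158e-02, -1.74951724e-04]), 'eef_pos': array([0.17497005, 0.54692857, 0.21530739]), 'eef_rot': array([-1.57045806,  0.00220019,  1.26097088]), 'ft_force': array([ 0.65464764,  0.08611043, -0.12627779]), 'moment': array([ 0.11017103,  0.05343792, -0.00286556]), 'grip_width': 0.09407761951460489}
0.011
scene {'fov_y': 50.86007869816572, 'cx': 317.2246229491557, 'cy': 200.04874072550575, 'view': array([[-0.38718777,  0.9219064 , -0.01319907,  0.4131545 ],
       [ 0.44671739,  0.17505343, -0.8773824 , -0.03593435],
       [-0.80655391, -0.34560799, -0.47961017,  1.55360372],
       [ 0.        ,  0.        ,  0.        ,  1.        ]])}
top {'fov_y': 47.62896811933267, 'cx': 325.21962109499447, 'cy': 193.0984226576326, 'view': array([[-0.01960322, -0.99965034,  0.01774582, -0.24599976],
       [-0.99813407,  0.01854072, -0.05817743,  0.4717006 ],
       [ 0.05782806, -0.01885317, -0.99814852,  1.1891771 ],
       [ 0.        ,  0.        ,  0.        ,  1.        ]])}
```

View pics/scene0.png

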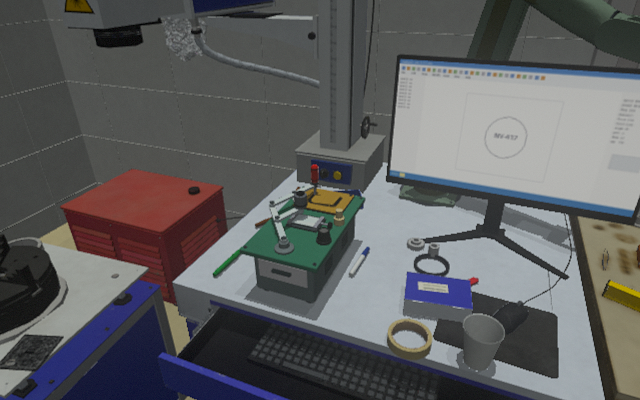

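View pics/top0.png

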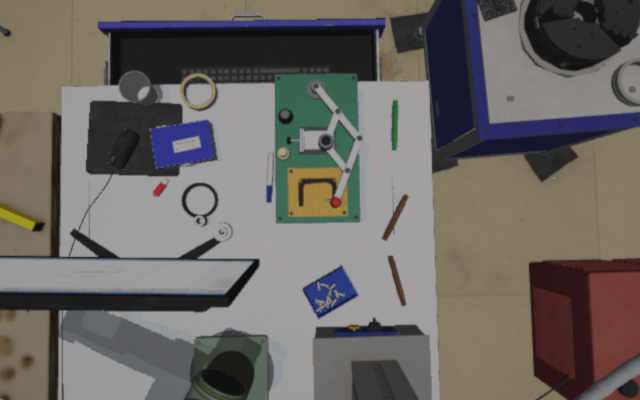

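```bash
cat > h.py <<'E'
import numpy as np, cv2
from station import arm
def K(p): f=200/np.tan(np.radians(p['fov_y'])/2); return np.array([[f,0,p['cx']],[0,f,p['cy']],[0,0,1]])
def proj(p,X):
    c=p['view']@np.append(X,1); u=K(p)@c[:3]; return u[:2]/u[2]
def onz(p,uv,z):
    R=p['view'][:3,:3];t=p['view'][:3,3]; C=-R.T@t; d=R.T@np.linalg.inv(K(p))@np.array([uv[0],uv[1],1.]); return C+d*(z-C[2])/d[2]
def tri(p1,u1,p2,u2):
    X=cv2.triangulatePoints(K(p1)@p1['view'][:3],K(p2)@p2['view'][:3],np.array(u1,float).reshape(2,1),np.array(u2,float).reshape(2,1)).ravel(); X=X[:3]/X[3]
    return X,proj(p1,X)-u1,proj(p2,X)-u2
E
python3 - <<'E'
from h import *
t=arm.camera_params('top');s=arm.camera_params('scene')
print('TL',tri(t,(258,260),s,(397,55)))
print('TLb',tri(t,(236,308),s,(397,55)))
print('BL',tri(t,(236,308),s,(388,180)))
print('knob top',onz(t,(336,202),.239),tri(t,(336,202),s,(314,166)))
for uv in((276,222),(357,222),(357,74),(276,74)): print('table',onz(t,uv,.144))
print('scene cam',-s['view'][:3,:3].T@s['view'][:3,3])
im=cv2.imread('pics/top0.png'); cv2.imwrite('pics/top0c.png',cv2.resize(im[60:240,250:420],None,fx=4,fy=4,interpolation=cv2.INTER_CUBIC)[:600])
cv2.imwrite('pics/top0c.png',cv2.resize(im[150:235,265:375],None,fx=7,fy=7,interpolation=cv2.INTER_CUBIC)[:600])
im=cv2.imread('pics/scene0.png'); cv2.imwrite('pics/scene0c.png',cv2.resize(im[150:300,210:400],None,fx=4,fy=4,interpolation=cv2.INTER_CUBIC)[:600])
cv2.imwrite('pics/wrist0.png',arm.snapshot('wrist')[:,:,::-1])
E
```

```text
TL (array([ 0.33184411, -0.11483346,  0.52540471]), array([-17.57711518,   4.28411448]), array([-12.44181767,   0.57129212]))
TLb (array([ 0.26400923, -0.10235238,  0.51594073]), array([-2.34451867,  0.62959634]), array([-1.59546793,  0.21923287]))
BL (array([ 0.20389522, -0.0699408 ,  0.13149969]), array([14.0153461 , -5.21826533]), array([12.70986005, -2.52693409]))
knob top [ 0.43426345 -0.27370246  0.239     ] (array([ 0.43414435, -0.27321021,  0.23495925]), array([-0.30228652,  0.13074649]), array([-0.29478072, -0.01184259]))
table [ 0.39326543 -0.13490197  0.144     ]
table [ 0.38948909 -0.32652426  0.144     ]
table [ 0.74627372 -0.3349795   0.144     ]
table [ 0.74897371 -0.13963273  0.144     ]
scene cam [1.42908602 0.16233851 0.71904922]
```

View pics/top0c.png

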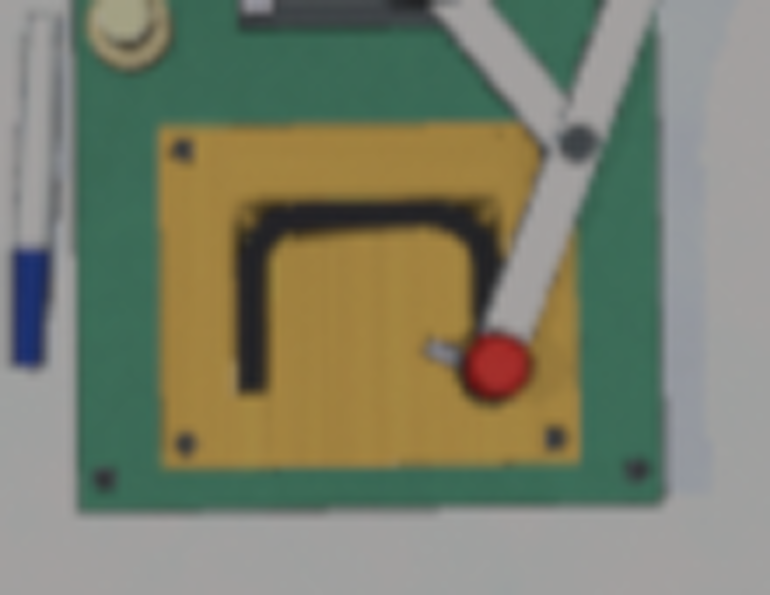

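View pics/scene0c.png

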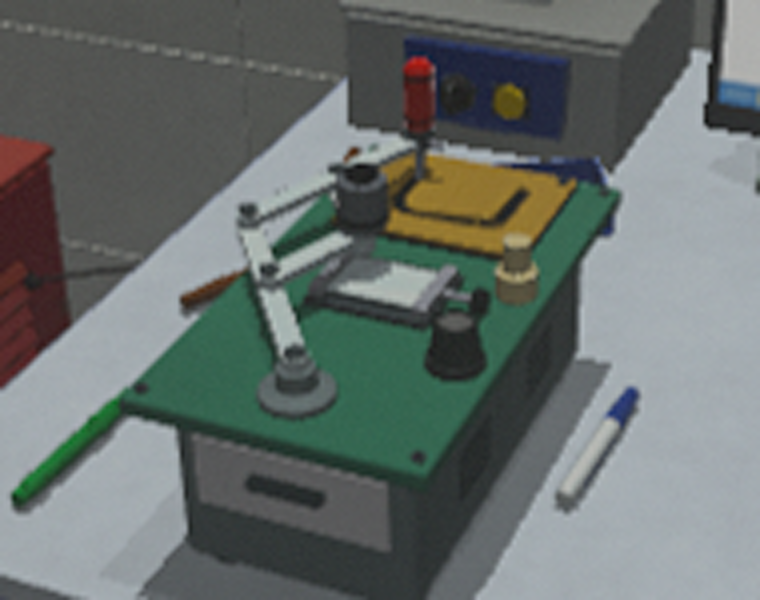

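View pics/wrist0.png

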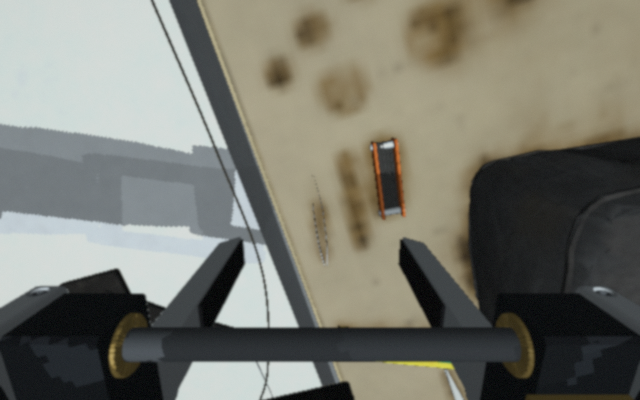

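Run:
```python
from h import *
print([a for a in dir(arm) if not a.startswith('_')])
t=arm.camera_params('top');s=arm.camera_params('scene');w=arm.camera_params('wrist')
print('BL',tri(t,(258,260),s,(388,180)))
R=w['view'][:3,:3];print('wristcam',-R.T@w['view'][:3,3],R)
for z in(0,.2,.4,.9):print('column?',[onz(t,u,z).round(3) for u in((350,360),(412,360),(314,330),(430,326))])
# knob top and groove pts, from crop scale 7, offset 265,150
g=lambda a,b,z:onz(t,((a+.5)/7+265-.5,(b+.5)/7+150-.5),z)
print('knob',g(496,366,.239))
for n,a,b in(('Lend',253,392),('Lend top outer',238,203),('Rout',500,203),('tl',160,127),('bl',163,468),('br',580,463)):print(n,g(a,b,.152).round(4))
```

```text
['IKError', 'camera_params', 'finish_job', 'sense', 'snapshot', 'tip_reach']
BL (array([ 0.30592836, -0.09128604,  0.16464209]), array([-1.26643159,  0.39155505]), array([-1.18287736,  0.10844272]))
wristcam [0.09954663 0.571268   0.38358796] [[ 0.30548317  0.95219529 -0.00204102]
 [ 0.9162164  -0.29335541  0.27292877]
 [ 0.25928275 -0.08524517 -0.96203208]]
column? [array([ 0.025, -0.312,  0.   ]), array([ 0.021, -0.476,  0.   ]), array([ 0.105, -0.218,  0.   ]), array([ 0.109, -0.527,  0.   ])]
column? [array([ 0.086, -0.299,  0.2  ]), array([ 0.083, -0.436,  0.2  ]), array([ 0.153, -0.221,  0.2  ]), array([ 0.156, -0.479,  0.2  ])]
column? [array([ 0.147, -0.286,  0.4  ]), array([ 0.145, -0.396,  0.4  ]), array([ 0.201, -0.223,  0.4  ]), array([ 0.203, -0.43 ,  0.4  ])]
column? [array([ 0.3  , -0.253,  0.9  ]), array([ 0.299, -0.296,  0.9  ]), array([ 0.321, -0.229,  0.9  ]), array([ 0.322, -0.309,  0.9  ])]
knob [ 0.4345962  -0.27247154  0.239     ]
Lend [ 0.4307 -0.1942  0.152 ]
Lend top outer [ 0.4945 -0.1902  0.152 ]
Rout [ 0.493  -0.2785  0.152 ]
tl [ 0.5208 -0.1643  0.152 ]
bl [ 0.4058 -0.1636  0.152 ]
br [ 0.4048 -0.3036  0.152 ]
```

Emit:
move_arm:
  deltas:
    - {"fingers":1,"dp":[0,-0.25,0],"twist":[0,0,0]}
    - {"fingers":1,"dp":[0,-0.5,0],"twist":[0,0,0]}
    - {"fingers":1,"dp":[0,-0.75,0],"twist":[0,0,0]}
    - {"fingers":1,"dp":[0,-1,0],"twist":[0,0,0]}
    - {"fingers":1,"dp":[0,-1,0],"twist":[0,0,0]}

```text
time_s: 0.57
eef_pos: [0.1767, 0.5506, 0.3761]
eef_rot: [-1.573, -0.016, 1.261]
ft_force: [0.0, 0.2, 1.4]
grip_width: 0.0639
```

```bash
cat > log.py <<'E'
from h import *
import json
s=arm.sense();print(round(s['time_s'],2),s['qpos'].round(3),s['eef_pos'].round(4),s['eef_rot'].round(3),s['ft_force'].round(2),s['grip_width'])
open('log.jsonl','a').write(json.dumps([list(s['qpos']),list(s['eef_pos']),list(s['eef_rot'])])+'\n')
E
python3 log.py
```

```text
0.57 [ 1.111  0.13   1.308  0.     1.688 -0.151] [0.1767 0.5506 0.3761] [-1.573 -0.016  1.261] [0.04 0.17 1.39] 0.06385561132938676
```

Emit:
move_arm:
  deltas:
    - {"fingers":1,"dp":[0,-0.25,0],"twist":[0,0,0]}
    - {"fingers":1,"dp":[0,-0.5,0],"twist":[0,0,0]}
    - {"fingers":1,"dp":[0,-0.75,0],"twist":[0,0,0]}
    - {"fingers":1,"dp":[0,-1,0],"twist":[0,0,0]}
    - {"fingers":1,"dp":[0,-1,0],"twist":[0,0,0]}

```text
time_s: 0.98
eef_pos: [0.1758, 0.5487, 0.5254]
eef_rot: [-1.573, -0.015, 1.261]
ft_force: [-0.5, -0.5, 1.2]
grip_width: 0.0308
```

```bash
python3 log.py
python3 - <<'E'
import numpy as np,json
from scipy.optimize import least_squares
D=[json.loads(l) for l in open('log.jsonl')]+[[[1.11048638e+00,2.07416743e-01,1.54292283e+00,0,1.39347912e+00,-.1505],[0.17497005,0.54692857,0.21530739],0]]
for q,p,_ in D:
  print(sum(q[1:3])+q[4],np.hypot(*p[:2]),p[2],np.arctan2(p[1],p[0])-q[0])
def f(v):
  L1,L2,h,a,d=v;o=[]
  for q,p,_ in D:
    s=q[1]+q[2];t=s+q[4]
    o+=[a+L1*np.sin(q[1])+L2*np.sin(s)+d*np.sin(t)-np.hypot(*p[:2]),h+L1*np.cos(q[1])+L2*np.cos(s)+d*np.cos(t)-p[2]]
  return np.array(o+[.001*(a)])
r=least_squares(f,[.45,.5,.3,0,.25]);print(r.x,r.fun)
E
```

```text
0.98 [ 1.111  0.158  0.979  0.     1.989 -0.151] [0.1758 0.5487 0.5254] [-1.573 -0.015  1.261] [-0.5  -0.47  1.24] 0.030826713532696084
3.125631360908184 0.5782969805410706 0.37614014442672566 0.14967211981533235
3.1266315849701454 0.5762133431473722 0.5254337639323745 0.1501671055191014
3.143818693 0.5742346028229641 0.21530739 0.15068510959521397
[ 1.39624886  0.49462715  4.97315592 -0.18634317  6.03950807] [ 0.00268988  0.0084511  -0.00287725 -0.0047978   0.00018755 -0.0036533
 -0.00018634]
```

Emit:
move_arm:
  deltas:
    - {"fingers":1,"dp":[-0.25,-0.25,0],"twist":[0,0,0]}
    - {"fingers":1,"dp":[-0.5,-0.5,0],"twist":[0,0,0]}
    - {"fingers":1,"dp":[-0.75,-0.75,0],"twist":[0,0,0]}
    - {"fingers":1,"dp":[-1,-0.8,0],"twist":[0,0,0]}
    - {"fingers":1,"dp":[-1,-0.8,0],"twist":[0,0,0]}
    - {"fingers":1,"dp":[-1,-0.8,0],"twist":[0,0,0]}

```text
time_s: 1.48
eef_pos: [0.1279, 0.4013, 0.6423]
eef_rot: [-1.573, -0.011, 1.261]
ft_force: [0.4, -0.2, -0.4]
grip_width: 0.0004
```

```bash
python3 log.py
cat > fit.py <<'E'
import numpy as np,json
from scipy.optimize import least_squares
D=[json.loads(l)[:2] for l in open('log.jsonl')]+[[[1.11048638e+00,2.07416743e-01,1.54292283e+00,0,1.39347912e+00,-.1505],[0.17497005,0.54692857,0.21530739]]]
for q,p in D:
  r=np.hypot(*p[:2]); az=np.arctan2(p[1],p[0])-q[0]; print(r, p[2], r*np.cos(az), r*np.sin(az))
def f(v):
  L1,L2,h,a,d,b=v;o=[]
  for q,p in D:
    s=q[1]+q[2];t=s+q[4]
    r=np.hypot(*p[:2]); az=np.arctan2(p[1],p[0])-q[0]
    o+=[a+L1*np.sin(q[1])+L2*np.sin(s)+b*np.cos(s)+d*np.sin(t)-r*np.cos(az),h+L1*np.cos(q[1])+L2*np.cos(s)-b*np.sin(s)+d*np.cos(t)-p[2]]
  return np.array(o+[.05*(a),.05*b,.01*(L1-.45),.01*(h-.35)])
r=least_squares(f,[.45,.5,.3,0,.25,0]);print(r.x,r.fun)
E
python3 fit.py
```

```text
1.48 [ 1.056 -0.09   0.989 -0.     2.231 -0.205] [0.1279 0.4013 0.6423] [-1.573 -0.011  1.261] [ 0.38 -0.22 -0.35] 0.0004021431198013009
0.5782969805410706 0.37614014442672566 0.5718316333614908 0.08623213316420358
0.5762133431473722 0.5254337639323745 0.5697286913070682 0.08620345191816078
0.4211840500356197 0.642297011825485 0.41227870856210763 0.0861525999071885
0.5742346028229641 0.21530739 0.5677276429744891 0.0862015225032509
[4.49350671e-01 5.00267347e-01 3.44406039e-01 1.19043758e-04
 3.89881929e-01 9.10945859e-02] [ 5.92843131e-04  1.32211665e-04 -5.44574830e-04  9.52245247e-05
 -6.61169819e-05 -1.95813721e-04  1.75500503e-05 -3.10613939e-05
  5.95218789e-06  4.55472929e-03 -6.49328755e-06 -5.59396090e-05]
```

```bash
cat > plan.py <<'E'
# usage: plan.py do dpx dpy dpz wx wy wz | plan.py to x y z yaw [n]
import sys,json,numpy as np
from scipy.spatial.transform import Rotation as Ro
def load():
    try: p,q=json.load(open('cmd.json'))
    except Exception:
        R=Ro.from_euler('xyz',[-np.pi/2,0,1.261]); p=[.175-.15*np.cos(1.261),.548-.15*np.sin(1.261),.636]; q=list(R.as_quat())
    return np.array(p),Ro.from_quat(q)
p,R=load()
a=[float(v) for v in sys.argv[2:]]
if sys.argv[1]=='do':
    p=p+R.apply(np.array(a[:3])*.15); R=R*Ro.from_rotvec(np.array(a[3:])*.5)
    json.dump([list(p),list(R.as_quat())],open('cmd.json','w')); print('cmd',p.round(4),R.as_euler('xyz').round(3))
else:
    x,y,z,yaw=a[:4]
    Rt=Ro.from_euler('xyz',[-np.pi/2,0,yaw])
    print('dp',(R.inv().apply(np.array([x,y,z])-p)/.15).round(3),'tw',((R.inv()*Rt).as_rotvec()/.5).round(3))
E
python3 plan.py to .25 .30 .64 .80
```

```text
dp [-0.422 -0.027 -0.98 ] tw [-0.     0.922  0.   ]
```

Emit:
move_arm:
  deltas:
    - {"fingers":1,"dp":[-0.1,0,-0.24],"twist":[0,0.23,0]}
    - {"fingers":1,"dp":[-0.2,0,-0.48],"twist":[0,0.46,0]}
    - {"fingers":1,"dp":[-0.3,0,-0.72],"twist":[0,0.7,0]}
    - {"fingers":1,"dp":[-0.4,0,-0.98],"twist":[0,0.95,0]}

```text
time_s: 1.82
eef_pos: [0.2522, 0.3025, 0.6349]
eef_rot: [-1.57, 0.002, 0.782]
ft_force: [0.7, 0.4, 0.2]
grip_width: 0.0007
```

```bash
python3 plan.py do -.4 0 -.98 0 .95 0; python3 log.py;python3 plan.py to .345 .19 .64 .31
```

```text
cmd [0.251  0.3032 0.636 ] [-1.571  0.     0.786]
1.82 [ 0.655 -0.148  1.056  0.     2.235 -0.127] [0.2522 0.3025 0.6349] [-1.57   0.002  0.782] [0.68 0.41 0.19] 0.000741195853140705
dp [-0.091 -0.027 -0.977] tw [ 0.     0.952 -0.   ]
```

Emit:
move_arm:
  deltas:
    - {"fingers":1,"dp":[-0.02,0,-0.24],"twist":[0,0.23,0]}
    - {"fingers":1,"dp":[-0.04,0,-0.48],"twist":[0,0.46,0]}
    - {"fingers":1,"dp":[-0.06,0,-0.72],"twist":[0,0.7,0]}
    - {"fingers":1,"dp":[-0.09,0,-0.98],"twist":[0,0.95,0]}

```text
time_s: 2.15
eef_pos: [0.3473, 0.1884, 0.6347]
eef_rot: [-1.57, 0.002, 0.306]
ft_force: [0.6, 0.7, 0.9]
grip_width: 0.0002
```

```bash
python3 plan.py do -.09 0 -.98 0 .95 0; python3 log.py;python3 plan.py to .385 .05 .64 -.165
```

```text
cmd [0.3454 0.1897 0.636 ] [-1.571  0.     0.311]
2.15 [ 0.277 -0.145  1.054  0.     2.234 -0.029] [0.3473 0.1884 0.6347] [-1.57   0.002  0.306] [0.62 0.73 0.87] 0.00016972693957380334
dp [-0.034 -0.027 -0.968] tw [ 0.     0.952 -0.   ]
```

Emit:
move_arm:
  deltas:
    - {"fingers":1,"dp":[-0.01,0,-0.24],"twist":[0,0.23,0]}
    - {"fingers":1,"dp":[-0.02,0,-0.48],"twist":[0,0.46,0]}
    - {"fingers":1,"dp":[-0.03,0,-0.72],"twist":[0,0.7,0]}
    - {"fingers":1,"dp":[-0.03,0,-0.97],"twist":[0,0.95,0]}

```text
time_s: 2.48
eef_pos: [0.3868, 0.0479, 0.6349]
eef_rot: [-1.571, 0.002, -0.17]
ft_force: [1.1, 0.4, 0.6]
grip_width: 0.0007
```

```bash
python3 plan.py do -.03 0 -.97 0 .95 0; python3 log.py;python3 plan.py to .395 -.095 .64 -.64
```

```text
cmd [0.3857 0.0499 0.636 ] [-1.571  0.    -0.164]
2.48 [-0.1   -0.156  1.064  0.     2.236  0.07 ] [0.3868 0.0479 0.6349] [-1.571  0.002 -0.17 ] [1.13 0.41 0.61] 0.0006811547583400028
dp [ 0.219 -0.027 -0.943] tw [ 0.     0.952 -0.   ]
```

Emit:
move_arm:
  deltas:
    - {"fingers":1,"dp":[0.05,0,-0.24],"twist":[0,0.23,0]}
    - {"fingers":1,"dp":[0.1,0,-0.48],"twist":[0,0.46,0]}
    - {"fingers":1,"dp":[0.15,0,-0.72],"twist":[0,0.7,0]}
    - {"fingers":1,"dp":[0.22,0,-0.94],"twist":[0,0.95,0]}

```text
time_s: 2.82
eef_pos: [0.3957, -0.0973, 0.6349]
eef_rot: [-1.571, 0.002, -0.646]
ft_force: [0.9, 0.3, 0.6]
grip_width: 0.0006
```

```bash
python3 plan.py do .22 0 -.94 0 .95 0; python3 log.py;python3 plan.py to .39 -.21 .60 -1.11
```

```text
cmd [ 0.3952 -0.0946  0.636 ] [-1.571  0.    -0.639]
2.82 [-0.454 -0.119  1.031 -0.     2.231  0.192] [ 0.3957 -0.0973  0.6349] [-1.571  0.002 -0.646] [0.88 0.26 0.55] 0.0005552375931944993
dp [ 0.431  0.24  -0.638] tw [ 0.     0.942 -0.   ]
```

Emit:
move_arm:
  deltas:
    - {"fingers":1,"dp":[0.1,0.06,-0.16],"twist":[0,0.23,0]}
    - {"fingers":1,"dp":[0.2,0.12,-0.32],"twist":[0,0.46,0]}
    - {"fingers":1,"dp":[0.3,0.18,-0.48],"twist":[0,0.7,0]}
    - {"fingers":1,"dp":[0.43,0.24,-0.64],"twist":[0,0.94,0]}

```text
time_s: 3.15
eef_pos: [0.39, -0.2122, 0.5985]
eef_rot: [-1.571, 0.002, -1.115]
ft_force: [0.8, -0.1, 0.1]
grip_width: 0.0002
```

```bash
python3 plan.py do .43 .24 -.64 0 .94 0; python3 log.py;python3 plan.py to .38 -.27 .50 -1.588
```

```text
cmd [ 0.3897 -0.2102  0.6   ] [-1.571  0.    -1.109]
3.15 [-0.694 -0.075  1.071  0.     2.148  0.422] [ 0.39   -0.2122  0.5985] [-1.571  0.002 -1.115] [ 0.76 -0.08  0.11] 0.000233357564870937
dp [ 0.328  0.667 -0.236] tw [ 0.     0.958 -0.   ]
```

Emit:
move_arm:
  deltas:
    - {"fingers":1,"dp":[0.08,0.16,-0.06],"twist":[0,0.24,0]}
    - {"fingers":1,"dp":[0.16,0.32,-0.12],"twist":[0,0.48,0]}
    - {"fingers":1,"dp":[0.24,0.5,-0.18],"twist":[0,0.72,0]}
    - {"fingers":1,"dp":[0.33,0.67,-0.24],"twist":[0,0.96,0]}
    - {"fingers":1,"dp":[0.33,0.67,-0.24],"twist":[0,0.96,0]}
    - {"fingers":1,"dp":[0.33,0.67,-0.24],"twist":[0,0.96,0]}

```text
time_s: 3.65
eef_pos: [0.3795, -0.2707, 0.497]
eef_rot: [-1.575, 0.005, -1.587]
ft_force: [-0.4, -0.1, -0.0]
grip_width: 0.0001
```

```bash
python3 plan.py do .33 .67 -.24 0 .96 0; python3 log.py
python3 - <<'E'
from h import *
p=arm.camera_params('wrist');im=arm.snapshot('wrist')
cv2.imwrite('pics/w1.png',im[:,:,::-1]); np.save('w1.npy',[p],allow_pickle=True)
for X in([.4346,-.2725,.239],[.4362,-.1942,.152]):print(proj(p,X))
E
```

```text
cmd [ 0.3796 -0.2705  0.4995] [-1.571  0.    -1.589]
3.65 [-0.806 -0.087  1.29   0.     1.945  0.781] [ 0.3795 -0.2707  0.497 ] [-1.575  0.005 -1.587] [-0.44 -0.13 -0.02] 7.032600620936685e-05
[322.45038011 133.65397765]
[272.4562567  130.01171662]
```

View pics/w1.png

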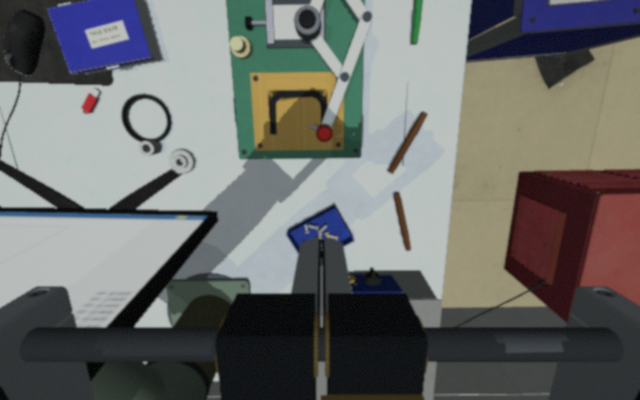

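```bash
python3 plan.py to .385 -.272 .37 -1.589; python3 plan.py to .385 -.272 .35 -1.589
```

```text
dp [0.009 0.863 0.036] tw [ 0.  0. -0.]
dp [0.009 0.997 0.036] tw [ 0.  0. -0.]
```

Emit:
move_arm:
  deltas:
    - {"fingers":1,"dp":[0.01,0.25,0.04],"twist":[0,0,0]}
    - {"fingers":1,"dp":[0.01,0.5,0.04],"twist":[0,0,0]}
    - {"fingers":1,"dp":[0.01,0.75,0.04],"twist":[0,0,0]}
    - {"fingers":1,"dp":[0.01,1,0.04],"twist":[0,0,0]}
    - {"fingers":1,"dp":[0.01,1,0.04],"twist":[0,0,0]}
    - {"fingers":1,"dp":[0.01,1,0.04],"twist":[0,0,0]}

```text
time_s: 4.2
eef_pos: [0.3858, -0.2713, 0.3499]
eef_rot: [-1.572, 0.002, -1.586]
ft_force: [0.5, -1.0, 0.8]
grip_width: 0.0008
```

```bash
python3 plan.py do .01 1 .04 0 0 0; python3 log.py
cat > look.py <<'E'
import sys
from h import *
n=sys.argv[1]
p=arm.camera_params('wrist');im=arm.snapshot('wrist')[:,:,::-1].copy()
cv2.imwrite(f'pics/{n}.png',im); np.save(f'{n}.npy',np.array([p],dtype=object),allow_pickle=True)
E
python3 look.py w2
```

```text
cmd [ 0.3855 -0.2721  0.3495] [-1.571  0.    -1.589]
4.2 [-0.797 -0.09   1.583  0.     1.651  0.79 ] [ 0.3858 -0.2713  0.3499] [-1.572  0.002 -1.586] [ 0.53 -1.02  0.78] 0.0007878736831698466
```

View pics/w2.png

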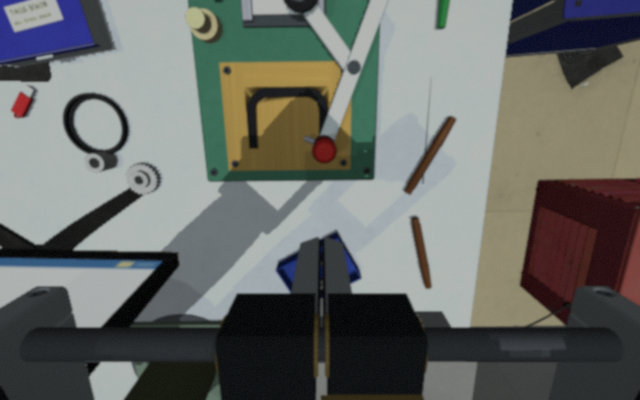

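Run:
```python
from h import *
im=cv2.imread('pics/w2.png'); cv2.imwrite('pics/w2c.png',cv2.resize(im[50:190,200:380],None,fx=4,fy=4,interpolation=cv2.INTER_CUBIC))
```

```text
(no output)
```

View pics/w2c.png

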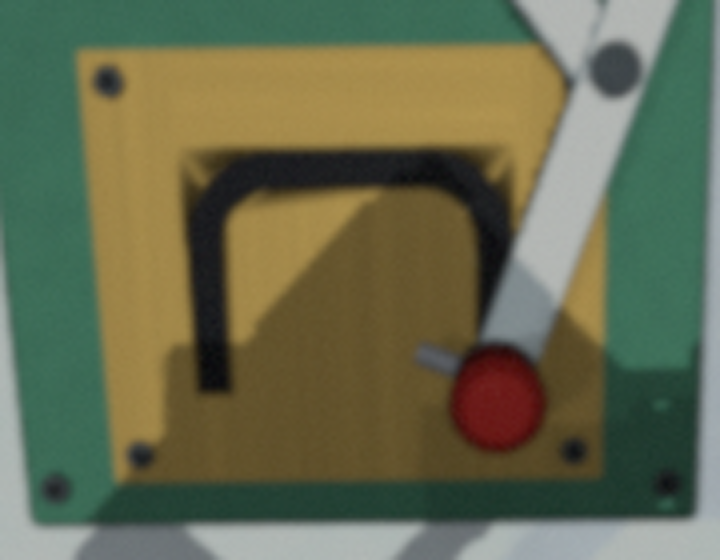

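Run:
```python
from h import *
p=np.load('w2.npy',allow_pickle=True)[0]
g=lambda a,b,z:onz(p,((a+.5)/4+200-.5,(b+.5)/4+50-.5),z).round(4)
print('cam',-p['view'][:3,:3].T@p['view'][:3,3])
print('knob',g(498,404,.239),g(452,404,.239),g(544,404,.239),g(498,452,.239))
for n,a,b in(('Lend',215,392),('topmid',330,168),('top out',330,150),('top in',330,186),('L out',191,280),('L in',225,280),('tl',78,48),('bl',117,482),('br',603,477),('tbl',35,522),('tbr',694,514)):print(n,g(a,b,.152 if n[0]!='t' or 'top' in n or n=='tl' else .144))
```

```text
cam [ 0.46628193 -0.27325169  0.51773788]
knob [ 0.4358 -0.2748  0.239 ] [ 0.4359 -0.2649  0.239 ] [ 0.4356 -0.2848  0.239 ] [ 0.4254 -0.2747  0.239 ]
Lend [ 0.4309 -0.1952  0.152 ]
topmid [ 0.4902 -0.2308  0.152 ]
top out [ 0.4947 -0.231   0.152 ]
top in [ 0.4856 -0.2306  0.152 ]
L out [ 0.4616 -0.1909  0.152 ]
L in [ 0.4614 -0.2003  0.152 ]
tl [ 0.5211 -0.1658  0.152 ]
bl [ 0.4057 -0.165   0.152 ]
br [ 0.4049 -0.3053  0.152 ]
tbl [ 0.3927 -0.1371  0.144 ]
tbr [ 0.3921 -0.3331  0.144 ]
```

Emit:
move_arm:
  deltas:
    - {"fingers":1,"dp":[0.01,0.2,0],"twist":[0,0,0]}
    - {"fingers":1,"dp":[0.016,0.4,0],"twist":[0,0,0]}
    - {"fingers":1,"dp":[0.016,0.6,0],"twist":[0,0,0]}
    - {"fingers":1,"dp":[0.016,0.75,0],"twist":[0,0,0]}
    - {"fingers":1,"dp":[0.016,0.85,0],"twist":[0,0,0]}
    - {"fingers":1,"dp":[0.016,0.94,0],"twist":[0,0,0]}
    - {"fingers":1,"dp":[0.016,0.94,0],"twist":[0,0,0]}
    - {"fingers":1,"dp":[0.016,0.94,0],"twist":[0,0,0]}

```text
time_s: 4.92
eef_pos: [0.3882, -0.277, 0.2129]
eef_rot: [-1.566, -0.005, -1.588]
ft_force: [0.4, -0.3, 0.0]
grip_width: 0.0006
```

```bash
python3 plan.py do .016 .94 0 0 0 0; python3 log.py; python3 look.py w3
python3 - <<'E'
from h import *
s=arm.camera_params('scene');im=arm.snapshot('scene')[:,:,::-1]
a=cv2.resize(im[140:240,260:360],None,fx=4,fy=4,interpolation=cv2.INTER_CUBIC);b=cv2.imread('pics/w3.png')[0:400,120:520]
cv2.imwrite('pics/c3.png',np.hstack([a,b]))
E
```

```text
cmd [ 0.3855 -0.2745  0.2085] [-1.571  0.    -1.589]
4.92 [-0.802 -0.007  1.783  0.     1.359  0.787] [ 0.3882 -0.277   0.2129] [-1.566 -0.005 -1.588] [ 0.35 -0.26  0.04] 0.0006109738338461213
```

View pics/c3.png

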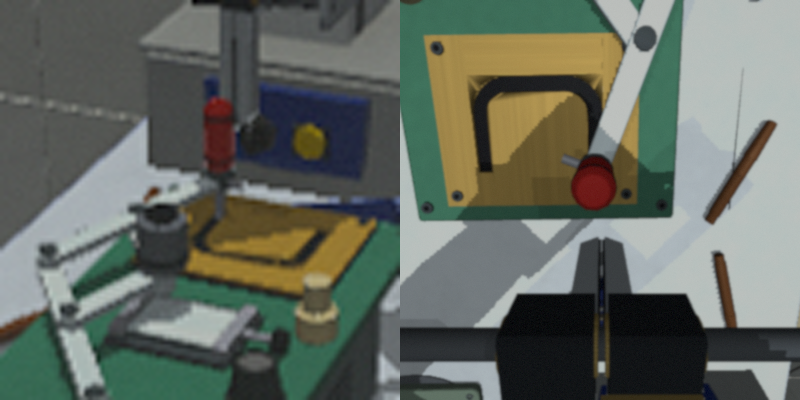

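Emit:
move_arm:
  deltas:
    - {"fingers":1,"dp":[0,0,0],"twist":[0,0,0]}
    - {"fingers":1,"dp":[0,0,0],"twist":[0,0,0]}

```text
time_s: 5.18
eef_pos: [0.3867, -0.2758, 0.2109]
eef_rot: [-1.568, -0.002, -1.589]
ft_force: [0.8, -0.2, -1.0]
grip_width: 0.0004
```

```bash
python3 log.py
```

```text
5.18 [-0.802 -0.007  1.787  0.     1.358  0.787] [ 0.3867 -0.2758  0.2109] [-1.568 -0.002 -1.589] [ 0.8  -0.16 -1.03] 0.00035234030167812473
```

Emit:
move_arm:
  deltas:
    - {"fingers":1,"dp":[0,0,0.08],"twist":[0,0,0]}
    - {"fingers":1,"dp":[0,0,0.13],"twist":[0,0,0]}
    - {"fingers":1,"dp":[0,0,0.16],"twist":[0,0,0]}
    - {"fingers":1,"dp":[0,0,0.18],"twist":[0,0,0]}
    - {"fingers":1,"dp":[0,0,0.195],"twist":[0,0,0]}
    - {"fingers":1,"dp":[0,0,0.21],"twist":[0,0,0]}
    - {"fingers":1,"dp":[0,0,0.225],"twist":[0,0,0]}
    - {"fingers":1,"dp":[0,0,0.24],"twist":[0,0,0]}
    - {"fingers":1,"dp":[0,0,0.255],"twist":[0,0,0]}
    - {"fingers":1,"dp":[0,0,0.27],"twist":[0,0,0]}
    - {"fingers":1,"dp":[0,0,0.285],"twist":[0,0,0]}
    - {"fingers":1,"dp":[0,0,0.3],"twist":[0,0,0]}

```text
time_s: 6.18
eef_pos: [0.4308, -0.2756, 0.2089]
eef_rot: [-1.571, 0.0, -1.589]
ft_force: [-1.6, -0.6, 0.8]
grip_width: 0.0005
```

```bash
python3 plan.py do 0 0 .3 0 0 0; python3 log.py; python3 look.py w4;  cat > knob.py <<'E'
import sys
from h import *
n=sys.argv[1];p=np.load(n+'.npy',allow_pickle=True)[0];im=cv2.imread(f'pics/{n}.png').astype(int)
m=((im[:,:,2]>90)&(im[:,:,1]<70)&(im[:,:,0]<70)).astype(np.uint8)
c,_=cv2.findContours(m,cv2.RETR_EXTERNAL,cv2.CHAIN_APPROX_NONE)
for k in sorted(c,key=cv2.contourArea)[-3:]:
    (x,y),r=cv2.minEnclosingCircle(k); print((round(x,1),round(y,1)),round(r,1),cv2.boundingRect(k),onz(p,(x,y),.239).round(4))
E
python3 knob.py w4; python3 knob.py w2
```

```text
cmd [ 0.4305 -0.2754  0.2085] [-1.571  0.    -1.589]
6.18 [-0.738  0.078  1.704 -0.     1.36   0.851] [ 0.4308 -0.2756  0.2089] [-1.571  0.    -1.589] [-1.59 -0.57  0.83] 0.000543411572604716
(443.5, 307.0) 18.6 (439, 289, 12, 37) [ 0.4186 -0.3362  0.239 ]
(468.5, 197.0) 43.3 (445, 160, 50, 75) [ 0.4745 -0.3425  0.239 ]
(321.5, 246.9) 16.6 (305, 231, 34, 32) [ 0.4517 -0.2765  0.239 ]
(20.3, 104.9) 11.9 (13, 93, 18, 24) [ 0.4776 -0.022   0.239 ]
(323.8, 151.0) 9.2 (316, 142, 17, 19) [ 0.4354 -0.2745  0.239 ]
(639.0, 263.0) 42.0 (620, 221, 20, 85) [ 0.3245 -0.5741  0.239 ]
```

View pics/w4.png

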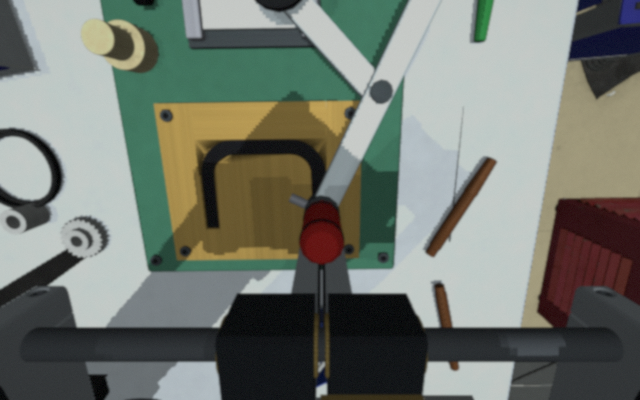

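```bash
cat > path.py <<'E'
# path.py s0 n step off
import sys,json,numpy as np
from scipy.spatial.transform import Rotation as Ro
yaw=-.012; S=np.array([.4352,-.2748])
def K(s):
    b=np.pi*.02/2
    if s<.035: q=(s,0);t=0
    elif s<.035+b: t=(s-.035)/.02; q=(.035+.02*np.sin(t),.02*(1-np.cos(t)))
    elif s<.075+b: t=np.pi/2; q=(.055,.02+s-.035-b)
    elif s<.075+2*b: a=(s-.075-b)/.02; t=np.pi/2+a; q=(.035+.02*np.cos(a),.06+.02*np.sin(a))
    else: t=np.pi; q=(.035-(s-.075-2*b),.08)
    c,n=np.cos(yaw),np.sin(yaw)
    return S+np.array([c*q[0]-n*q[1],n*q[0]+c*q[1]]),t+yaw
if __name__=='__main__':
    s0,n,st,o=float(sys.argv[1]),int(sys.argv[2]),float(sys.argv[3]),float(sys.argv[4])
    p,q=json.load(open('cmd.json'));p=np.array(p);R=Ro.from_quat(q)
    for i in range(1,n+1):
        s=s0+st*i;k,t=K(s);P=np.append(k-o*np.array([np.cos(t),np.sin(t)]),.2085)
        Rt=Ro.from_euler('xyz',[-np.pi/2,0,t-np.pi/2])
        d=(R.inv().apply(P-p)/.15).round(3);w=((R.inv()*Rt).as_rotvec()/.5).round(3)
        print(round(s,4),k.round(4),d+0,w+0)
E
python3 path.py .015 12 .0022 .0195
```

```text
0.0172 [ 0.4524 -0.275 ] [-0.004  0.     0.016] [ 0.    -0.012  0.   ]
0.0194 [ 0.4546 -0.275 ] [-0.004  0.     0.031] [ 0.    -0.012  0.   ]
0.0216 [ 0.4568 -0.2751] [-0.004  0.     0.045] [ 0.    -0.012  0.   ]
0.0238 [ 0.459  -0.2751] [-0.004  0.     0.06 ] [ 0.    -0.012  0.   ]
0.026 [ 0.4612 -0.2751] [-0.005  0.     0.075] [ 0.    -0.012  0.   ]
0.0282 [ 0.4634 -0.2751] [-0.005  0.     0.089] [ 0.    -0.012  0.   ]
0.0304 [ 0.4656 -0.2752] [-0.005  0.     0.104] [ 0.    -0.012  0.   ]
0.0326 [ 0.4678 -0.2752] [-0.005  0.     0.119] [ 0.    -0.012  0.   ]
0.0348 [ 0.47   -0.2752] [-0.005  0.     0.133] [ 0.    -0.012  0.   ]
0.037 [ 0.4722 -0.2751] [0.007 0.    0.149] [ 0.    -0.212  0.   ]
0.0392 [ 0.4744 -0.2748] [0.019 0.    0.165] [ 0.    -0.432  0.   ]
0.0414 [ 0.4765 -0.2743] [0.029 0.    0.183] [ 0.    -0.652  0.   ]
```

Emit:
move_arm:
  deltas:
    - {"fingers":1,"dp":[0,0,0.016],"twist":[0,0,0]}
    - {"fingers":1,"dp":[0,0,0.031],"twist":[0,0,0]}
    - {"fingers":1,"dp":[0,0,0.045],"twist":[0,0,0]}
    - {"fingers":1,"dp":[-0.004,0,0.06],"twist":[0,-0.01,0]}
    - {"fingers":1,"dp":[-0.005,0,0.075],"twist":[0,-0.01,0]}
    - {"fingers":1,"dp":[-0.005,0,0.089],"twist":[0,-0.01,0]}
    - {"fingers":1,"dp":[-0.005,0,0.104],"twist":[0,-0.01,0]}
    - {"fingers":1,"dp":[-0.005,0,0.119],"twist":[0,-0.01,0]}
    - {"fingers":1,"dp":[-0.005,0,0.133],"twist":[0,-0.01,0]}

```text
time_s: 6.98
eef_pos: [0.4509, -0.2752, 0.2089]
eef_rot: [-1.571, 0.0, -1.584]
ft_force: [-2.4, 0.1, 1.1]
grip_width: 0.0008
```

```bash
python3 plan.py do -.005 0 .133 0 -.01 0; python3 log.py; python3 look.py w5;python3 knob.py w5; python3 path.py .0348 12 .002 .0195
```

```text
cmd [ 0.4505 -0.275   0.2085] [-1.571  0.    -1.584]
6.98 [-0.712  0.114  1.664  0.     1.363  0.872] [ 0.4509 -0.2752  0.2089] [-1.571  0.    -1.584] [-2.37  0.15  1.09] 0.0007639123336226079
(442.5, 313.5) 11.6 (438, 302, 8, 24) [ 0.4353 -0.3357  0.239 ]
(460.0, 224.5) 54.2 (429, 179, 63, 91) [ 0.482  -0.3395  0.239 ]
(321.3, 246.1) 16.8 (305, 230, 34, 33) [ 0.4722 -0.276   0.239 ]
0.0368 [ 0.472  -0.2752] [0.011 0.    0.014] [ 0.    -0.182  0.   ]
0.0388 [ 0.474  -0.2749] [0.022 0.    0.029] [ 0.    -0.382  0.   ]
0.0408 [ 0.4759 -0.2745] [0.032 0.    0.045] [ 0.    -0.582  0.   ]
0.0428 [ 0.4778 -0.2738] [0.039 0.    0.062] [ 0.    -0.782  0.   ]
0.0448 [ 0.4796 -0.273 ] [0.046 0.    0.08 ] [ 0.    -0.982  0.   ]
0.0468 [ 0.4814 -0.272 ] [0.05  0.    0.098] [ 0.    -1.182  0.   ]
0.0488 [ 0.483  -0.2708] [0.052 0.    0.116] [ 0.    -1.382  0.   ]
0.0508 [ 0.4845 -0.2695] [0.053 0.    0.135] [ 0.    -1.582  0.   ]
0.0528 [ 0.4858 -0.268 ] [0.052 0.    0.153] [ 0.    -1.782  0.   ]
0.0548 [ 0.487  -0.2664] [0.048 0.    0.172] [ 0.    -1.982  0.   ]
0.0568 [ 0.4881 -0.2647] [0.043 0.    0.19 ] [ 0.    -2.182  0.   ]
0.0588 [ 0.4889 -0.2629] [0.037 0.    0.207] [ 0.    -2.382  0.   ]
```

Emit:
move_arm:
  deltas:
    - {"fingers":1,"dp":[0.011,0,0.014],"twist":[0,-0.18,0]}
    - {"fingers":1,"dp":[0.022,0,0.029],"twist":[0,-0.38,0]}
    - {"fingers":1,"dp":[0.032,0,0.045],"twist":[0,-0.58,0]}
    - {"fingers":1,"dp":[0.039,0,0.062],"twist":[0,-0.78,0]}
    - {"fingers":1,"dp":[0.046,0,0.08],"twist":[0,-0.98,0]}

```text
time_s: 7.45
eef_pos: [0.4629, -0.2827, 0.209]
eef_rot: [-1.571, -0.001, -1.089]
ft_force: [-1.0, -0.2, -0.6]
grip_width: 0.0005
```

```bash
python3 plan.py do .046 0 .08 0 -.98 0; python3 log.py; python3 look.py w6;python3 knob.py w6; python3 path.py .0448 5 .002 .0195
```

```text
cmd [ 0.4624 -0.282   0.2085] [-1.571  0.    -1.094]
7.45 [-0.708  0.143  1.631 -0.     1.366  0.381] [ 0.4629 -0.2827  0.209 ] [-1.571e+00 -1.000e-03 -1.089e+00] [-1.   -0.16 -0.59] 0.000506248603767564
(491.0, 378.5) 13.8 (482, 367, 19, 23) [ 0.4562 -0.3885  0.239 ]
(423.5, 274.0) 33.2 (395, 257, 58, 36) [ 0.4917 -0.3234  0.239 ]
(311.5, 242.4) 19.5 (293, 223, 37, 39) [ 0.4813 -0.2685  0.239 ]
0.0468 [ 0.4814 -0.272 ] [0.012 0.    0.014] [ 0.    -0.202  0.   ]
0.0488 [ 0.483  -0.2708] [0.023 0.    0.029] [ 0.    -0.402  0.   ]
0.0508 [ 0.4845 -0.2695] [0.032 0.    0.045] [ 0.    -0.602  0.   ]
0.0528 [ 0.4858 -0.268 ] [0.039 0.    0.062] [ 0.    -0.802  0.   ]
0.0548 [ 0.487  -0.2664] [0.045 0.    0.08 ] [ 0.    -1.002  0.   ]
```

View pics/w6.png

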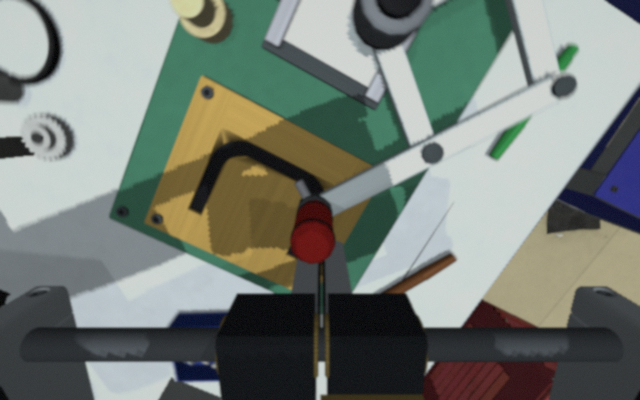

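Emit:
move_arm:
  deltas:
    - {"fingers":1,"dp":[0.012,0,0.014],"twist":[0,-0.2,0]}
    - {"fingers":1,"dp":[0.023,0,0.029],"twist":[0,-0.4,0]}
    - {"fingers":1,"dp":[0.032,0,0.045],"twist":[0,-0.6,0]}
    - {"fingers":1,"dp":[0.039,0,0.062],"twist":[0,-0.8,0]}
    - {"fingers":1,"dp":[0.045,0,0.08],"twist":[0,-1.0,0]}

```text
time_s: 7.92
eef_pos: [0.4768, -0.2833, 0.209]
eef_rot: [-1.571, -0.001, -0.591]
ft_force: [-1.3, -1.3, -0.5]
grip_width: 0.0004
```

```bash
python3 plan.py do .045 0 .08 0 -1 0; python3 log.py; python3 look.py w7;python3 knob.py w7; python3 path.py .0548 12 .002 .0195
```

```text
cmd [ 0.4761 -0.2825  0.2085] [-1.571  0.    -0.594]
7.92 [-0.692  0.169  1.602 -0.     1.37  -0.101] [ 0.4768 -0.2833  0.209 ] [-1.571e+00 -1.000e-03 -5.910e-01] [-1.28 -1.32 -0.48] 0.00036749392810995005
(318.5, 397.5) 2.1 (317, 396, 4, 4) [ 0.4381 -0.339   0.239 ]
(215.3, 395.7) 4.0 (213, 392, 7, 8) [ 0.3925 -0.3068  0.239 ]
(311.5, 241.9) 21.7 (290, 222, 44, 41) [ 0.4862 -0.262   0.239 ]
0.0568 [ 0.4881 -0.2647] [0.013 0.    0.014] [ 0.    -0.202  0.   ]
0.0588 [ 0.4889 -0.2629] [0.023 0.    0.029] [ 0.    -0.402  0.   ]
0.0608 [ 0.4896 -0.261 ] [0.033 0.    0.045] [ 0.    -0.602  0.   ]
0.0628 [ 0.4901 -0.2591] [0.04  0.    0.062] [ 0.    -0.802  0.   ]
0.0648 [ 0.4904 -0.2571] [0.046 0.    0.08 ] [ 0.    -1.002  0.   ]
0.0668 [ 0.4904 -0.2551] [0.048 0.    0.096] [ 0.    -1.164  0.   ]
0.0688 [ 0.4905 -0.2531] [0.041 0.    0.108] [ 0.    -1.164  0.   ]
0.0708 [ 0.4905 -0.2511] [0.034 0.    0.119] [ 0.    -1.164  0.   ]
0.0728 [ 0.4905 -0.2491] [0.026 0.    0.13 ] [ 0.    -1.164  0.   ]
0.0748 [ 0.4905 -0.2471] [0.019 0.    0.141] [ 0.    -1.164  0.   ]
0.0768 [ 0.4906 -0.2451] [0.012 0.    0.152] [ 0.    -1.164  0.   ]
0.0788 [ 0.4906 -0.2431] [0.004 0.    0.163] [ 0.    -1.164  0.   ]
```

View pics/w7.png

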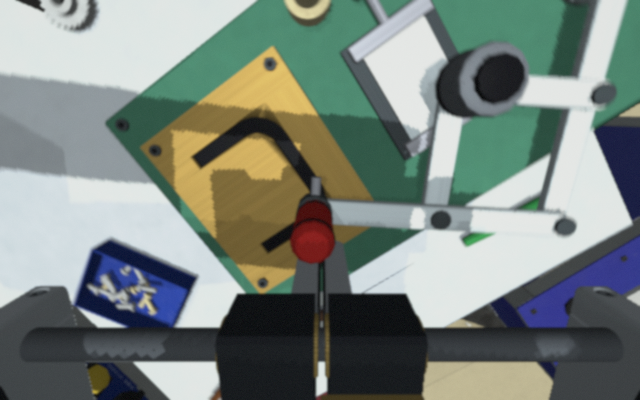

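Emit:
move_arm:
  deltas:
    - {"fingers":1,"dp":[0.013,0,0.014],"twist":[0,-0.2,0]}
    - {"fingers":1,"dp":[0.023,0,0.029],"twist":[0,-0.4,0]}
    - {"fingers":1,"dp":[0.033,0,0.045],"twist":[0,-0.6,0]}
    - {"fingers":1,"dp":[0.04,0,0.062],"twist":[0,-0.8,0]}
    - {"fingers":1,"dp":[0.046,0,0.08],"twist":[0,-1.0,0]}

```text
time_s: 8.38
eef_pos: [0.4894, -0.277, 0.209]
eef_rot: [-1.571, -0.002, -0.093]
ft_force: [-0.6, -0.2, 0.3]
grip_width: 0.0005
```

```bash
python3 plan.py do .046 0 .08 0 -1 0; python3 log.py; python3 look.py w8;python3 knob.py w8|tail -1; python3 path.py .0648 12 .0022 .0195
```

```text
cmd [ 0.4886 -0.2764  0.2085] [-1.571  0.    -0.094]
8.38 [-0.669  0.185  1.583  0.     1.372 -0.576] [ 0.4894 -0.277   0.209 ] [-1.571 -0.002 -0.093] [-0.63 -0.21  0.28] 0.0005496086497025005
(312.5, 243.0) 21.7 (292, 223, 43, 40) [ 0.4877 -0.2546  0.239 ]
0.067 [ 0.4904 -0.2549] [0.01  0.    0.015] [ 0.    -0.164  0.   ]
0.0692 [ 0.4905 -0.2527] [0.009 0.    0.029] [ 0.    -0.164  0.   ]
0.0714 [ 0.4905 -0.2505] [0.007 0.    0.044] [ 0.    -0.164  0.   ]
0.0736 [ 0.4905 -0.2483] [0.006 0.    0.059] [ 0.    -0.164  0.   ]
0.0758 [ 0.4905 -0.2461] [0.005 0.    0.073] [ 0.    -0.164  0.   ]
0.078 [ 0.4906 -0.2439] [0.004 0.    0.088] [ 0.    -0.164  0.   ]
0.0802 [ 0.4906 -0.2417] [0.002 0.    0.102] [ 0.    -0.164  0.   ]
0.0824 [ 0.4906 -0.2395] [0.001 0.    0.117] [ 0.    -0.164  0.   ]
0.0846 [ 0.4907 -0.2373] [0.    0.    0.132] [ 0.    -0.164  0.   ]
0.0868 [ 0.4907 -0.2351] [-0.001  0.     0.146] [ 0.    -0.164  0.   ]
0.089 [ 0.4907 -0.2329] [-0.002  0.     0.161] [ 0.    -0.164  0.   ]
0.0912 [ 0.4907 -0.2307] [-0.004  0.     0.175] [ 0.    -0.164  0.   ]
```

Emit:
move_arm:
  deltas:
    - {"fingers":1,"dp":[0.01,0,0.015],"twist":[0,-0.16,0]}
    - {"fingers":1,"dp":[0.009,0,0.029],"twist":[0,-0.16,0]}
    - {"fingers":1,"dp":[0.007,0,0.044],"twist":[0,-0.16,0]}
    - {"fingers":1,"dp":[0.006,0,0.059],"twist":[0,-0.16,0]}
    - {"fingers":1,"dp":[0.005,0,0.073],"twist":[0,-0.16,0]}
    - {"fingers":1,"dp":[0.004,0,0.088],"twist":[0,-0.16,0]}
    - {"fingers":1,"dp":[0.002,0,0.102],"twist":[0,-0.16,0]}
    - {"fingers":1,"dp":[0.001,0,0.117],"twist":[0,-0.16,0]}
    - {"fingers":1,"dp":[0,0,0.132],"twist":[0,-0.16,0]}
    - {"fingers":1,"dp":[-0.001,0,0.146],"twist":[0,-0.16,0]}
    - {"fingers":1,"dp":[-0.002,0,0.161],"twist":[0,-0.16,0]}
    - {"fingers":1,"dp":[-0.004,0,0.175],"twist":[0,-0.16,0]}

```text
time_s: 9.43
eef_pos: [0.4907, -0.2503, 0.209]
eef_rot: [-1.571, -0.0, -0.014]
ft_force: [-0.0, -0.4, 0.2]
grip_width: 0.0006
```

```bash
python3 plan.py do -.004 0 .175 0 -.16 0; python3 log.py; python3 look.py w9;python3 knob.py w9|tail -1; python3 path.py .0912 12 .002 .0195
```

```text
cmd [ 0.4904 -0.2502  0.2085] [-1.571  0.    -0.014]
9.43 [-0.629  0.162  1.61   0.     1.37  -0.615] [ 0.4907 -0.2503  0.209 ] [-1.571 -0.    -0.014] [-0.   -0.4   0.15] 0.0005991755740649767
(313.8, 240.3) 22.2 (292, 222, 45, 41) [ 0.4879 -0.2268  0.239 ]
0.0932 [ 0.4908 -0.2287] [0.    0.    0.014] [ 0.    -0.004  0.   ]
0.0952 [ 0.4908 -0.2267] [0.    0.    0.027] [ 0.    -0.004  0.   ]
0.0972 [ 0.4908 -0.2247] [0.   0.   0.04] [ 0.    -0.004  0.   ]
0.0992 [ 0.4908 -0.2227] [0.    0.    0.054] [ 0.    -0.004  0.   ]
0.1012 [ 0.4909 -0.2207] [0.    0.    0.067] [ 0.    -0.004  0.   ]
0.1032 [ 0.4909 -0.2187] [0.   0.   0.08] [ 0.    -0.004  0.   ]
0.1052 [ 0.4909 -0.2167] [0.    0.    0.094] [ 0.    -0.004  0.   ]
0.1072 [ 0.4909 -0.2147] [0.005 0.    0.107] [ 0.    -0.082  0.   ]
0.1092 [ 0.4908 -0.2127] [0.017 0.    0.122] [ 0.    -0.282  0.   ]
0.1112 [ 0.4904 -0.2107] [0.027 0.    0.137] [ 0.    -0.482  0.   ]
0.1132 [ 0.4899 -0.2088] [0.036 0.    0.154] [ 0.    -0.682  0.   ]
0.1152 [ 0.4891 -0.2069] [0.043 0.    0.171] [ 0.    -0.882  0.   ]
```

View pics/w9.png

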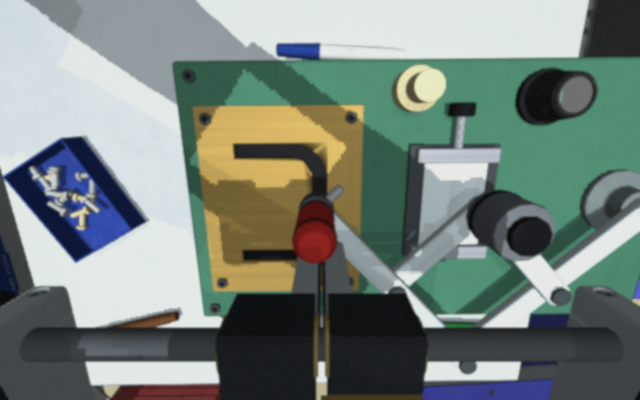

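Emit:
move_arm:
  deltas:
    - {"fingers":1,"dp":[0,0,0.014],"twist":[0,0,0]}
    - {"fingers":1,"dp":[0,0,0.027],"twist":[0,0,0]}
    - {"fingers":1,"dp":[0,0,0.04],"twist":[0,0,0]}
    - {"fingers":1,"dp":[0,0,0.054],"twist":[0,0,0]}
    - {"fingers":1,"dp":[0,0,0.067],"twist":[0,0,0]}
    - {"fingers":1,"dp":[0,0,0.08],"twist":[0,0,0]}
    - {"fingers":1,"dp":[0,0,0.094],"twist":[0,0,0]}
    - {"fingers":1,"dp":[0.005,0,0.107],"twist":[0,-0.08,0]}
    - {"fingers":1,"dp":[0.017,0,0.122],"twist":[0,-0.28,0]}
    - {"fingers":1,"dp":[0.027,0,0.137],"twist":[0,-0.48,0]}
    - {"fingers":1,"dp":[0.036,0,0.154],"twist":[0,-0.68,0]}
    - {"fingers":1,"dp":[0.043,0,0.171],"twist":[0,-0.88,0]}

```text
time_s: 10.48
eef_pos: [0.4976, -0.2248, 0.2089]
eef_rot: [-1.571, -0.0, 0.431]
ft_force: [1.3, -0.3, 0.4]
grip_width: 0.0011
```

```bash
python3 plan.py do .043 0 .171 0 -.88 0; python3 log.py; python3 look.py w10;python3 knob.py w10|tail -1; python3 path.py .1152 6 .002 .0195
```

```text
cmd [ 0.4972 -0.2247  0.2085] [-1.571  0.     0.426]
10.48 [-0.583  0.151  1.622  0.     1.368 -1.014] [ 0.4976 -0.2248  0.2089] [-1.571 -0.     0.431] [ 1.26 -0.32  0.42] 0.0011134803935028098
(322.7, 242.7) 20.3 (304, 223, 40, 40) [ 0.489  -0.2043  0.239 ]
0.1172 [ 0.4882 -0.2052] [0.012 0.    0.014] [ 0.    -0.202  0.   ]
0.1192 [ 0.4871 -0.2035] [0.023 0.    0.029] [ 0.    -0.402  0.   ]
0.1212 [ 0.4859 -0.2019] [0.032 0.    0.045] [ 0.    -0.602  0.   ]
0.1232 [ 0.4845 -0.2005] [0.04  0.    0.062] [ 0.    -0.802  0.   ]
0.1252 [ 0.4829 -0.1992] [0.046 0.    0.08 ] [ 0.    -1.002  0.   ]
0.1272 [ 0.4813 -0.1981] [0.05  0.    0.098] [ 0.    -1.202  0.   ]
```

View pics/w10.png

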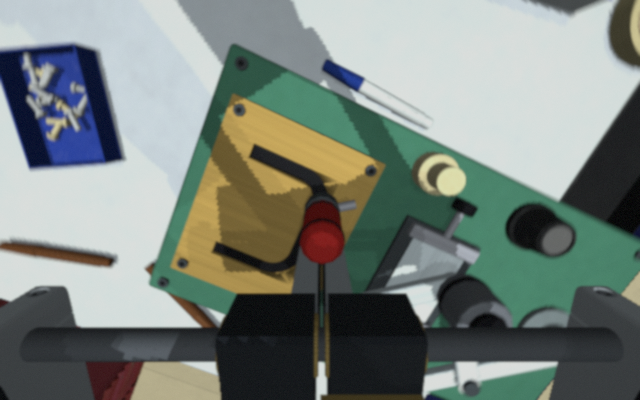

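Emit:
move_arm:
  deltas:
    - {"fingers":1,"dp":[0.012,0,0.014],"twist":[0,-0.2,0]}
    - {"fingers":1,"dp":[0.023,0,0.029],"twist":[0,-0.4,0]}
    - {"fingers":1,"dp":[0.032,0,0.045],"twist":[0,-0.6,0]}
    - {"fingers":1,"dp":[0.04,0,0.062],"twist":[0,-0.8,0]}
    - {"fingers":1,"dp":[0.046,0,0.08],"twist":[0,-1.0,0]}

```text
time_s: 10.95
eef_pos: [0.4994, -0.2114, 0.209]
eef_rot: [-1.573, -0.0, 0.929]
ft_force: [1.4, -0.6, -0.5]
grip_width: 0.0007
```

```bash
python3 plan.py do .046 0 .08 0 -1 0; python3 log.py; python3 look.py w11;python3 knob.py w11|tail -1; python3 path.py .1252 12 .002 .0195
```

```text
cmd [ 0.4986 -0.2109  0.2085] [-1.571  0.     0.926]
10.95 [-0.56   0.142  1.632  0.     1.365 -1.489] [ 0.4994 -0.2114  0.209 ] [-1.573 -0.     0.929] [ 1.37 -0.6  -0.51] 0.0006551419710961453
(325.7, 242.6) 19.6 (309, 224, 34, 39) [ 0.4827 -0.1966  0.239 ]
0.1272 [ 0.4813 -0.1981] [0.012 0.    0.014] [ 0.    -0.202  0.   ]
0.1292 [ 0.4795 -0.1972] [0.023 0.    0.029] [ 0.    -0.402  0.   ]
0.1312 [ 0.4777 -0.1964] [0.032 0.    0.045] [ 0.    -0.602  0.   ]
0.1332 [ 0.4757 -0.1958] [0.04  0.    0.062] [ 0.    -0.802  0.   ]
0.1352 [ 0.4738 -0.1954] [0.046 0.    0.08 ] [ 0.    -1.002  0.   ]
0.1372 [ 0.4718 -0.1952] [0.05  0.    0.098] [ 0.    -1.202  0.   ]
0.1392 [ 0.4698 -0.1952] [0.045 0.    0.111] [ 0.    -1.266  0.   ]
0.1412 [ 0.4678 -0.1952] [0.037 0.    0.122] [ 0.    -1.266  0.   ]
0.1432 [ 0.4658 -0.1952] [0.029 0.    0.133] [ 0.    -1.266  0.   ]
0.1452 [ 0.4638 -0.1951] [0.022 0.    0.144] [ 0.    -1.266  0.   ]
0.1472 [ 0.4618 -0.1951] [0.014 0.    0.154] [ 0.    -1.266  0.   ]
0.1492 [ 0.4598 -0.1951] [0.006 0.    0.165] [ 0.    -1.266  0.   ]
```

Emit:
move_arm:
  deltas:
    - {"fingers":1,"dp":[0.012,0,0.014],"twist":[0,-0.2,0]}
    - {"fingers":1,"dp":[0.023,0,0.029],"twist":[0,-0.4,0]}
    - {"fingers":1,"dp":[0.032,0,0.045],"twist":[0,-0.6,0]}
    - {"fingers":1,"dp":[0.04,0,0.062],"twist":[0,-0.8,0]}
    - {"fingers":1,"dp":[0.046,0,0.08],"twist":[0,-1.0,0]}

```text
time_s: 11.42
eef_pos: [0.4939, -0.1984, 0.2091]
eef_rot: [-1.572, -0.0, 1.427]
ft_force: [1.8, -0.7, -0.5]
grip_width: 0.0004
```

```bash
python3 plan.py do .046 0 .08 0 -1 0; python3 log.py; python3 look.py w12;python3 knob.py w12|tail -1; python3 path.py .1352 12 .0022 .0195
```

```text
cmd [ 0.4931 -0.1982  0.2085] [-1.571  0.     1.426]
11.42 [-5.450e-01  1.210e-01  1.656e+00  1.000e-03  1.363e+00 -1.972e+00] [ 0.4939 -0.1984  0.2091] [-1.572 -0.     1.427] [ 1.8  -0.71 -0.49] 0.0003763832939093268
(319.0, 242.0) 19.7 (303, 223, 33, 39) [ 0.4712 -0.1966  0.239 ]
0.1374 [ 0.4716 -0.1952] [0.013 0.    0.016] [ 0.    -0.222  0.   ]
0.1396 [ 0.4694 -0.1952] [0.014 0.    0.03 ] [ 0.    -0.266  0.   ]
0.1418 [ 0.4672 -0.1952] [0.012 0.    0.045] [ 0.    -0.266  0.   ]
0.144 [ 0.465  -0.1952] [0.01 0.   0.06] [ 0.    -0.266  0.   ]
0.1462 [ 0.4628 -0.1951] [0.008 0.    0.074] [ 0.    -0.266  0.   ]
0.1484 [ 0.4606 -0.1951] [0.006 0.    0.089] [ 0.    -0.266  0.   ]
0.1506 [ 0.4584 -0.1951] [0.004 0.    0.103] [ 0.    -0.266  0.   ]
0.1528 [ 0.4562 -0.195 ] [0.002 0.    0.118] [ 0.    -0.266  0.   ]
0.155 [ 0.454 -0.195] [0.    0.    0.132] [ 0.    -0.266  0.   ]
0.1572 [ 0.4518 -0.195 ] [-0.002  0.     0.147] [ 0.    -0.266  0.   ]
0.1594 [ 0.4496 -0.195 ] [-0.003  0.     0.161] [ 0.    -0.266  0.   ]
0.1616 [ 0.4474 -0.1949] [-0.005  0.     0.176] [ 0.    -0.266  0.   ]
```

View pics/w12.png

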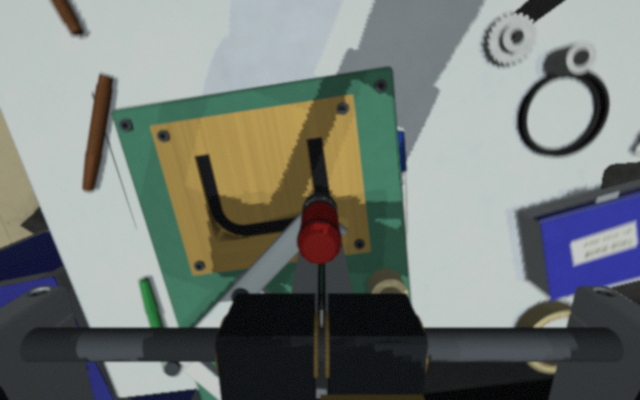

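Emit:
move_arm:
  deltas:
    - {"fingers":1,"dp":[0.013,0,0.016],"twist":[0,-0.22,0]}
    - {"fingers":1,"dp":[0.014,0,0.03],"twist":[0,-0.27,0]}
    - {"fingers":1,"dp":[0.012,0,0.045],"twist":[0,-0.27,0]}
    - {"fingers":1,"dp":[0.01,0,0.06],"twist":[0,-0.27,0]}
    - {"fingers":1,"dp":[0.008,0,0.074],"twist":[0,-0.27,0]}
    - {"fingers":1,"dp":[0.006,0,0.089],"twist":[0,-0.27,0]}
    - {"fingers":1,"dp":[0.004,0,0.103],"twist":[0,-0.27,0]}
    - {"fingers":1,"dp":[0.002,0,0.118],"twist":[0,-0.27,0]}
    - {"fingers":1,"dp":[0,0,0.132],"twist":[0,-0.27,0]}
    - {"fingers":1,"dp":[-0.002,0,0.147],"twist":[0,-0.27,0]}
    - {"fingers":1,"dp":[-0.003,0,0.161],"twist":[0,-0.27,0]}
    - {"fingers":1,"dp":[-0.005,0,0.176],"twist":[0,-0.27,0]}

```text
time_s: 12.47
eef_pos: [0.467, -0.1955, 0.209]
eef_rot: [-1.571, 0.0, 1.561]
ft_force: [3.2, -0.1, -0.8]
grip_width: 0.0001
```

```bash
python3 plan.py do -.005 0 .176 0 -.27 0; python3 log.py; python3 look.py w13;python3 knob.py w13|tail -1; python3 path.py .1616 6 .0018 .0195
python3 - <<'E'
from h import *
im=cv2.imread('pics/w13.png'); cv2.imwrite('pics/w13c.png',cv2.resize(im[50:290,150:450],None,fx=2.5,fy=2.5,interpolation=cv2.INTER_CUBIC))
E
```

```text
cmd [ 0.4669 -0.1951  0.2085] [-1.571 -0.     1.561]
12.47 [-0.568  0.066  1.716  0.     1.359 -2.128] [ 0.467  -0.1955  0.209 ] [-1.571  0.     1.561] [ 3.22 -0.05 -0.83] 9.741244028765411e-05
(319.9, 242.5) 19.7 (303, 223, 33, 39) [ 0.4444 -0.1962  0.239 ]
0.1634 [ 0.4456 -0.1949] [0.    0.    0.012] [0.    0.004 0.   ]
0.1652 [ 0.4438 -0.1949] [0.    0.    0.024] [0.    0.004 0.   ]
0.167 [ 0.442  -0.1949] [0.    0.    0.036] [0.    0.004 0.   ]
0.1688 [ 0.4402 -0.1949] [0.    0.    0.048] [0.    0.004 0.   ]
0.1706 [ 0.4384 -0.1948] [0.   0.   0.06] [0.    0.004 0.   ]
0.1724 [ 0.4366 -0.1948] [0.    0.    0.072] [0.    0.004 0.   ]
```

View pics/w13c.png

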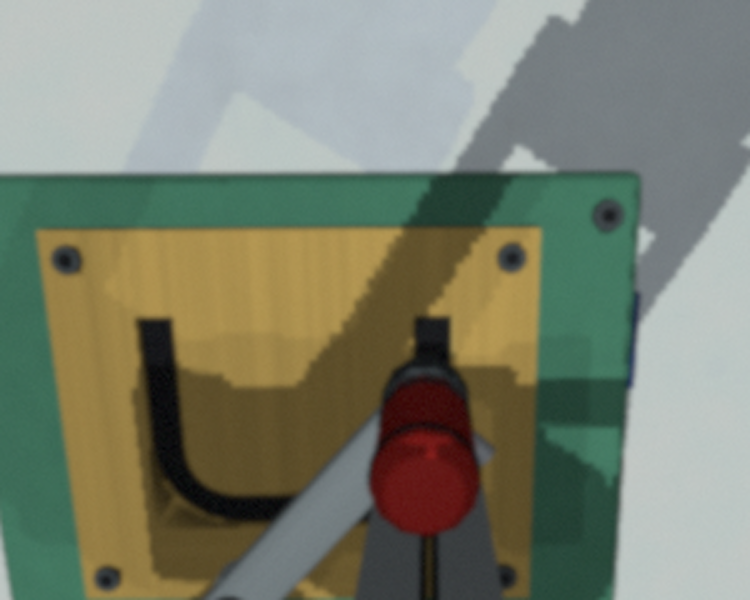

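Emit:
move_arm:
  deltas:
    - {"fingers":1,"dp":[0,0,0.012],"twist":[0,0,0]}
    - {"fingers":1,"dp":[0,0,0.024],"twist":[0,0,0]}
    - {"fingers":1,"dp":[0,0,0.036],"twist":[0,0,0]}
    - {"fingers":1,"dp":[0,0,0.048],"twist":[0,0,0]}
    - {"fingers":1,"dp":[0,0,0.06],"twist":[0,0,0]}
    - {"fingers":1,"dp":[0,0,0.06],"twist":[0,0,0]}
    - {"fingers":1,"dp":[0,0,0.06],"twist":[0,0,0]}

```text
time_s: 13.1
eef_pos: [0.4577, -0.1953, 0.2089]
eef_rot: [-1.57, -0.0, 1.561]
ft_force: [1.4, -0.4, 0.1]
grip_width: 0.0007
```

```bash
python3 plan.py do 0 0 .06 0 0 0; python3 log.py; python3 look.py w14;python3 knob.py w14|tail -1;  python3 - <<'E'
from h import *
im=cv2.imread('pics/w14.png'); cv2.imwrite('pics/w14c.png',cv2.resize(im[50:290,150:450],None,fx=2.5,fy=2.5,interpolation=cv2.INTER_CUBIC))
E
```

```text
cmd [ 0.4579 -0.195   0.2085] [-1.571 -0.     1.561]
13.1 [-0.577  0.048  1.735 -0.     1.359 -2.138] [ 0.4577 -0.1953  0.2089] [-1.57  -0.     1.561] [ 1.38 -0.36  0.12] 0.0007078414528673777
(319.5, 242.0) 19.5 (303, 223, 33, 39) [ 0.435  -0.1963  0.239 ]
```

View pics/w14c.png

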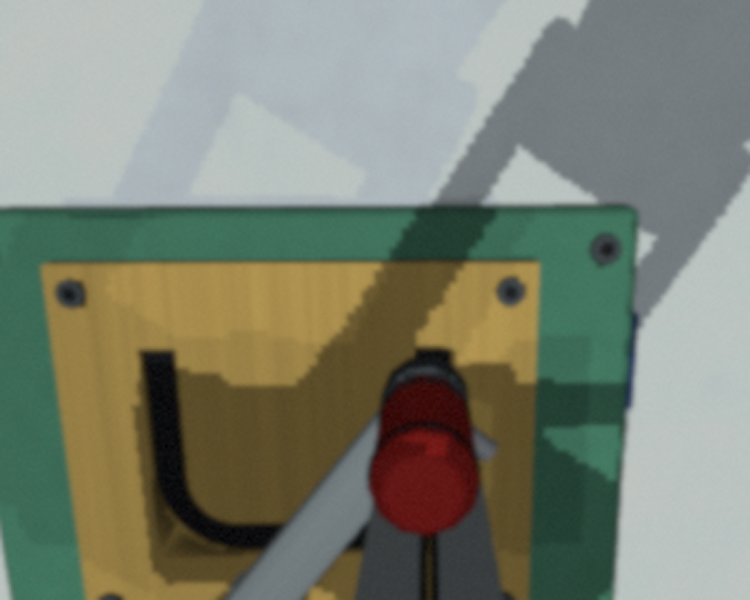

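Emit:
move_arm:
  deltas:
    - {"fingers":1,"dp":[0,0,-0.03],"twist":[0,0,0]}
    - {"fingers":1,"dp":[0,0,-0.08],"twist":[0,0,0]}
    - {"fingers":1,"dp":[0,0,-0.13],"twist":[0,0,0]}
    - {"fingers":1,"dp":[0,0,-0.16],"twist":[0,0,0]}
    - {"fingers":1,"dp":[0,0,-0.16],"twist":[0,0,0]}
    - {"fingers":1,"dp":[0,-0.2,-0.16],"twist":[0,0,0]}
    - {"fingers":1,"dp":[0,-0.4,-0.16],"twist":[0,0,0]}
    - {"fingers":1,"dp":[0,-0.6,-0.16],"twist":[0,0,0]}
    - {"fingers":1,"dp":[0,-0.8,-0.16],"twist":[0,0,0]}
    - {"fingers":1,"dp":[0,-1,-0.16],"twist":[0,0,0]}
    - {"fingers":1,"dp":[0,-1,-0.16],"twist":[0,0,0]}
    - {"fingers":1,"dp":[0,-1,-0.16],"twist":[0,0,0]}

```text
time_s: 14.15
eef_pos: [0.483, -0.1961, 0.3613]
eef_rot: [-1.575, 0.003, 1.561]
ft_force: [1.0, -0.2, -0.0]
grip_width: 0.0004
```

```bash
python3 plan.py do 0 -1 -.16 0 0 0; python3 log.py; python3 look.py w15;python3 knob.py w15|tail -2;  python3 - <<'E'
from h import *
im=cv2.imread('pics/w15.png')[0:300,120:520]
t=arm.snapshot('scene')[:,:,::-1]; t=cv2.resize(t[140:290,210:400],(507,400),interpolation=cv2.INTER_CUBIC)
cv2.imwrite('pics/c15.png',np.hstack([cv2.copyMakeBorder(im,0,100,0,0,cv2.BORDER_CONSTANT)[:,:290],t]))
E
```

```text
cmd [ 0.4819 -0.1953  0.3585] [-1.571 -0.     1.561]
14.15 [-0.552  0.014  1.461 -0.     1.663 -2.113] [ 0.483  -0.1961  0.3613] [-1.575  0.003  1.561] [ 1.04 -0.19 -0.03] 0.0003674287568993602
(554.3, 162.9) 11.7 (545, 154, 21, 21) [0.448  0.0152 0.239 ]
(323.2, 153.5) 10.2 (314, 145, 19, 19) [ 0.4375 -0.1946  0.239 ]
```

View pics/c15.png

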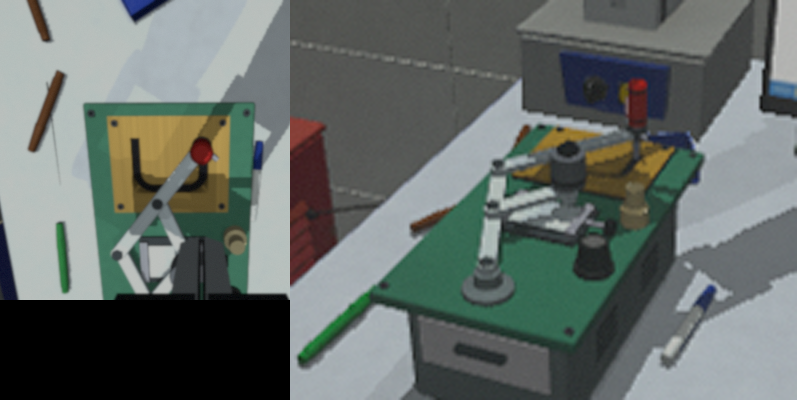

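View pics/w15.png

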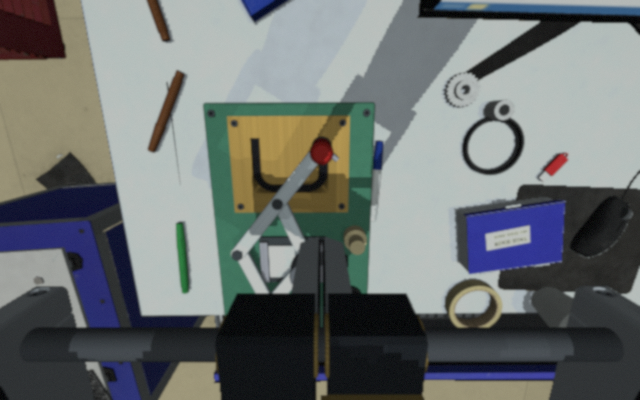

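Emit:
move_arm:
  deltas:
    - {"fingers":1,"dp":[0,-0.1,0],"twist":[0,0,0]}
    - {"fingers":1,"dp":[0,-0.1,0],"twist":[0,0,0]}
    - {"fingers":1,"dp":[0,-0.1,0],"twist":[0,0,0]}
    - {"fingers":1,"dp":[0,-0.1,0],"twist":[0,0,0]}

```text
time_s: 14.58
eef_pos: [0.4817, -0.1953, 0.3723]
eef_rot: [-1.569, -0.001, 1.561]
ft_force: [-0.2, -0.3, 0.3]
grip_width: 0.0002
```

Run:
```python
from h import *
print(arm.sense()['ft_force']); print(arm.finish_job())
```

```text
[-0.22960504 -0.30645956  0.29581237]
the job is handed in; nothing more can be done
None
```

I pushed the stylus knob with closed fingertips along the right leg, round the first bend, across the top, round the second bend and down the left leg. I turned the hand with the groove so that it always pushed along it. Then I backed off, lifted the hand about 15 cm and handed the job in at about 14.6 s, well inside the 51 s limit.

- **Position:** in the last wrist picture the knob stands at about (0.4375, -0.1946). That is 1–2 mm from the groove's far end, against the 8 mm allowed.
- **Force:** the wrist force read at most about 3 N at the end of each push, and about zero once the hand was clear. I read it only between moves, not continuously.
- **Stylus height:** I could not measure this directly. In the pictures the pin stayed in the groove throughout.
- **Loose things:** I only judged the loupe, blank and marker by eye. The hand did not go near them, and they look unmoved in the last pictures.

No check failed. The knob's position from the wrist camera read 1–2 mm ahead of the planned path during the pushes, because the knob's side showed in the picture; this does not affect the result.

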